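# Rock a swollen printing block out of its registration board

## Robot

A 6-joint arm with a two-finger parallel gripper is mounted at the origin on the work surface. World frame = base frame: x ahead of the robot, y to its left, z up, the work surface at z = 0. Lengths are in m, angles in rad, forces in N, time in s.
With the tool pointing down it reaches from about 0.35 to 0.775 m from the base axis. Payload 5.5 kg.
Tool frame: the origin (TCP) lies at the very end of the fingers, on their centre line; the grasp point (between the pads) lies 19 mm behind it; z points along the fingers, y is the line along which they close (so a half turn about z gives the same grasp; the last joint's range is limited). The gripper opens to 85 mm and grips with 20 to 120 N. Pads are 22 mm wide; open, the fingers measure 114 mm over their backs; the gripper's body (76 mm by 85 mm) begins 54 mm behind the grasp point. The pads swing forward as they close: fully open they stand 13 mm farther back than shut.
Start: joints at [1.066, 0.313, 0.046, 1.304, 0, 1.431], TCP at [0.205, 0.537, 0.231] pointing down, gripper open.
Joint ranges: [-2.76, 2.76], [-0.86, 1.69], [-1.03, 1.26], [-2.2, 2.34], [-1.47, 1.5], [-3.14, 3.14]. Speed limits (rad/s): [2.57, 2.57, 3.14, 3.14, 3.14, 3.14].

## Interface

Orientations are given as a unit quaternion [w, x, y, z].
In Python, from workcell import env, imaging, ticket gives the robot as it stands. The module is installed in compiled form; this text tells all that it offers.
- The arm moves only by the tool apply_moves, never from a script. Its argument "rows" is a list of rows, each an object with "xyz": the shift along the tool's x, y, z in mm, a list of three; "turn": the turn, a rotation vector about the tool's x, y, z in rad, a list of three; "grip": the opening, from 0 (shut) to 1 (fully open). A call has 1 to 12 rows; each row is the pose to reach, as a shift and turn from the pose commanded when the call began, along the tool's axes at that moment; what a row does not reach only later rows make up. A row lasts 1/12 s, in which the tool goes at most 41.7 mm and 7.16 degrees, less where a joint would pass 70% of its speed; a pose out of reach is approached as far as the arm can. A call with a gripper value outside its range is refused whole. The fingers move at their own pace and stop on an object; "force" is the grip in N (left out, the last holds). Time passes only in rows, so rows that repeat a pose let the fingers close. It gives the time, the measured TCP pose, the force, the opening and the grip force at its end, in the units of the state.
- env.get_state(): the state, without advancing time (a new reading comes with each control period).
- imaging.read_camera(name): name is "side" or "top"; returns a dict with "color" (384x512x3 uint8, blue, green, red), "z_map" (384x512 float32, m along the optical axis (not along the pixel's ray), 0 where there is no reading), "camera_matrix" (3x3 intrinsics, pixels), "view" (4x4, takes a point from world to camera coordinates). Camera axes: x right, y down, z forward; pixel columns grow to the right and rows downward; lengths in m; the calibration is good to about 2 mm. A picture is of the moment at which its call begins.
- ticket.hand_in(): hands the job in; it is judged then, once.
The state is a dict: "clock": time; "joint_pos": joint angles; "qvel": joint speeds; "tau": joint torques, N m; "tcp_pos": TCP position; "orientation": TCP orientation; "wrist_force": force on the tool from outside, world axes, zero at the start; "ft_torque": the same for the moment, N m; "finger_gap": finger opening in m; "grip_force": force on a finger pad.
Only numpy, scipy, OpenCV 4.12 (cv2) and the standard library are available. Lean on these libraries where they do the work, as an engineer would, in place of code of your own. Each camera call takes 0.05 s, during which the arm holds its last target. There are 200 camera calls.

## Task

The key block has swollen tight in its registration board. First turn the bronze latch fully shut over the front edge of the board so that the board cannot come up with it; then take the block by its long sides and rock it gently from side to side, left side up first, then the right, working it up a little at a time rather than pulling it straight out, until it comes free. Finish still holding the block level and steady in the gripper, about a centimetre clear above its recess so that I can brush the recess out, and leave everything else on the cabinet top where it is.

Things in the scene. Friction and masses are not known exactly. Their poses are not given: they have to be found in the camera images.
- bed: ash printing bed screwed to the cabinet top, 260 x 230 mm, its base 15 mm thick. Origin on the cabinet top under the middle of the registration board; x points away from the latch (to the far side), y to the left, z up. It carries a front rail with the latch, two low side battens and a rear cleat whose lip lies 10 mm over the board's far edge, 1.5 mm above it.
- board: cherry registration (kento) board lying loose in the bed between rail, battens and cleat with about 2 mm of play, 180 mm (x) x 170 mm (y) x 26 mm high, 0.4 kg. Origin at the centre of its underside (15 mm above the cabinet top), axes as the bed's.
- recess (a point): centre of the floor of the recess in the middle of the board, 10 mm above the board's origin. The recess is 107 mm (x) x 60 mm (y) and 16 mm deep, and the block sits in it
- finger_slot (a point): centre of the finger slot, level with the board's top: a slot 56 mm wide (in x) that runs right across the board in y at the middle of the recess; outside the block (|y| over 30 mm) it is cut through the board down to the bed's base, so fingers can reach beside the whole thickness of the block's long sides
- pads_top (a point): middle of the recess, at the height of the upper edge of four bamboo spring pads (20 x 12 mm, at x +-40, y +-30 mm, giving up to 1.5 mm) that pinch the block's long sides at about 12 N each. Both sides up together takes 25 to 36 N; one side up while the other stays or sinks, almost no net pull. They let go once the block's underside is above this point, 14 mm over the recess floor
- block: pear-wood printing block with inked relief of hills and a sun, 104 mm (x) x 60 mm (y) x 24 mm thick, about 0.11 kg, seated in the recess and standing 8 mm above the board (its top is 49 mm above the cabinet top). Origin at the centre of its underside, x along its length, y to its left side, z up. To be gripped across its 60 mm width, fingers in the finger slot.
- latch (a joint): angle of the bronze turn-latch on its upright pivot, rad: 0 = fully shut against its stop, bar pointing along the bed's +x over the board's front edge; grows to 1.75 as the bar swings to the left (counter-clockwise from above). Stays where left. Bar 64 x 15 x 5 mm (12 mm behind the pivot to 52 mm ahead), underside 1.5 mm above the board, top 6.5 mm above the pivot point.
- latch_pivot (a point): point on the latch's axis, on top of the front rail, 41 mm above the cabinet top, 112 mm in front (-x) of the bed's origin
- latch_knob (a point): middle of the latch's upright round thumb knob, 13 mm across and 16 mm high, 40 mm along the bar from the pivot; the point lies 10 mm above the bar's top and 6 mm below the knob's top
- cleat: rear cleat of the bed with the lip that keeps the board's far edge down (fixed; frame the same as the bed's)
- spare0: spare printing block with bars, 90 x 62 x 22 mm, lying in a row on the left; leave alone (origin under its centre)
- spare1: spare printing block with a moon, 90 x 62 x 22 mm, leave alone (origin under its centre)
- spare2: spare printing block with dots, 90 x 62 x 22 mm, leave alone (origin under its centre)
- punch: brass kento marking punch lying down, 110 x 16 x 12 mm, leave alone (origin under its centre)
- baren: round bamboo baren, 124 mm across, 22 mm high, leave alone (origin under its centre)
- paperweight: black iron paperweight bar with a knob, 170 x 26 mm, 36 mm high, leave alone (origin under its centre)
Things that resemble listed ones, but are neither listed nor needed, are in the scene too. What is shaped like the board but turquoise is not meant.

How it is judged:
By the outcome, as a careful person would: the job done as asked, in the order asked, and still so for the second after the job is handed in, while the arm keeps its last pose, push and grip.
It also fails if it takes over 56 s, if anything falls off the work surface, if the arm or the gripper's body presses on something with over 40 N, if the wrist force passes 120 N, or if a joint passes its speed limit or range.

## Working session

There is one attempt and no reset: what is moved stays moved. The work goes in short steps, Python scripts to look and compute and a tool call to move; the robot and the scene stay as the last step left them, time stands still between calls to the robot, and variables do not carry over. Pictures are saved under pics/ and viewed, at most 10 in all, crops included, and the job is handed in when it is done.

Besides the shell and the picture viewer there is one more tool, called as a command line: name --argument value ..., lists and objects as JSON in quotes. apply_moves: Moves the arm, as the interface text tells. Its arguments: {"type":"object","properties":{"rows":{"type":"array"},"force":{"type":"number"}},"required":["rows"]}

```bash
mkdir -p pics; cat > h.py <<'E'
import numpy as np, cv2
from workcell import env, imaging, ticket
def cam(n):
    d=imaging.read_camera(n); return d
def pts(d):
    K=np.array(d["camera_matrix"]);V=np.array(d["view"]);z=d["z_map"]
    v,u=np.mgrid[:z.shape[0],:z.shape[1]]
    P=np.stack([(u-K[0,2])/K[0,0]*z,(v-K[1,2])/K[1,1]*z,z],-1)
    return (P-V[:3,3])@V[:3,:3]
def ray(d,u,v,h):
    K=np.array(d["camera_matrix"]);V=np.array(d["view"])
    r=V[:3,:3].T@np.array([(u-K[0,2])/K[0,0],(v-K[1,2])/K[1,1],1]);c=-V[:3,:3].T@V[:3,3]
    return c+r*(h-c[2])/r[2]
def proj(d,p):
    q=np.array(d["view"])@np.append(p,1);q=np.array(d["camera_matrix"])@q[:3];return q[:2]/q[2]
E
python3 - <<'E'
from h import *
for n in("top","side"):
    d=cam(n); np.savez(f"{n}0.npz",**d); cv2.imwrite(f"pics/{n}0.png",cv2.resize(d["color"],(800,600),interpolation=cv2.INTER_CUBIC))
    V=np.array(d["view"]);print(n,-V[:3,:3].T@V[:3,3],V[:3,:3].round(2).tolist(),np.array(d["camera_matrix"]).round(1).tolist())
print(env.get_state())
E
```

```text
top [ 0.20726612 -0.03120577  1.338961  ] [[-0.0, -1.0, -0.0], [-0.99, 0.0, -0.15], [0.15, 0.0, -0.99]] [[387.5, 0.0, 248.3], [0.0, 387.5, 187.9], [0.0, 0.0, 1.0]]
side [ 0.05213283 -0.91456553  1.11828403] [[0.92, -0.38, -0.01], [-0.29, -0.67, -0.68], [0.26, 0.63, -0.73]] [[463.0, 0.0, 262.1], [0.0, 463.0, 190.4], [0.0, 0.0, 1.0]]
{'clock': 0.1, 'joint_pos': array([ 1.06635466e+00,  3.13941214e-01,  4.50801807e-02,  1.30359243e+00,
       -1.27974183e-05,  1.43120517e+00]), 'qvel': array([ 0.00099017, -0.00215215,  0.00385482,  0.0001135 ,  0.00074199,
        0.00209878]), 'tau': array([ 1.92698142e-03, -4.81724310e+01,  2.99244851e+01,  1.28314801e-02,
       -1.30294079e-04, -5.84596094e-06]), 'tcp_pos': array([0.20494968, 0.53674357, 0.23048391]), 'orientation': array([-2.56155487e-04,  1.81415046e-01,  9.83406271e-01, -7.88004360e-04]), 'wrist_force': array([-1.45499497, -0.00933412,  0.50061166]), 'ft_torque': array([-0.03592471, -0.00707746, -0.01386013]), 'grip_force': 0.0, 'finger_gap': 0.085541247338737}
```

View pics/top0.png

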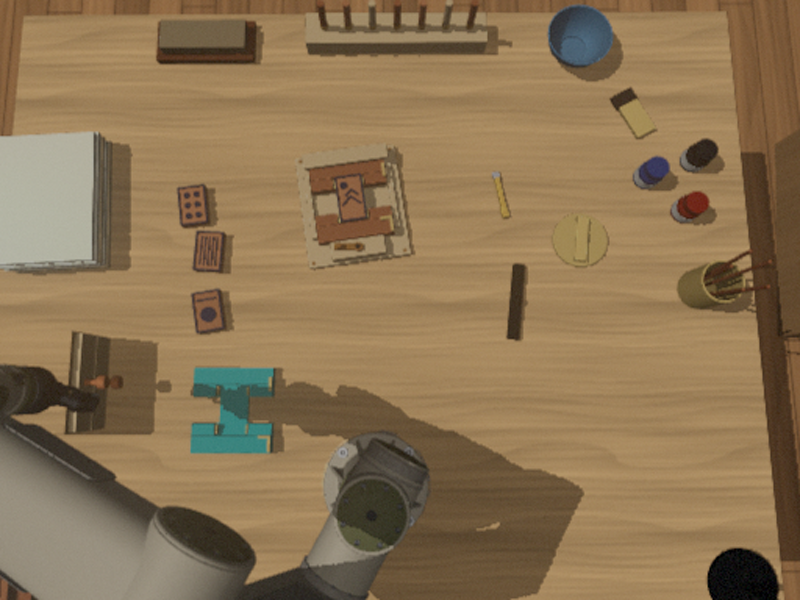

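View pics/side0.png

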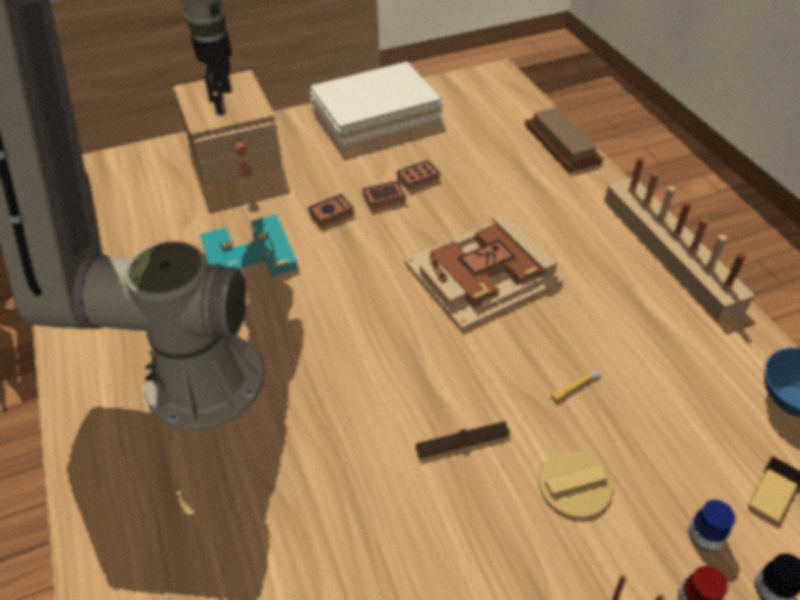

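The top view shows the bed with the cherry board at about (355,205), in 800x600 pixels. Its block is at (350,198) and the latch at (348,246), swung sideways. The only lookalike is the turquoise board at (233,410), which is ruled out by its colour. Next I'll measure and enlarge.

```bash
python3 - <<'E'
from h import *
T=dict(np.load("top0.npz"));S=dict(np.load("side0.npz"))
a=cv2.resize(T["color"][88:178,182:272],(540,540),interpolation=cv2.INTER_CUBIC)
b=cv2.resize(S["color"][130:220,250:365],(690,540),interpolation=cv2.INTER_CUBIC)
im=np.hstack([a,b]);cv2.imwrite("pics/crop0.png",cv2.resize(im,(800,int(540*800/1230))))
for n,d,roi in(("T",T,(88,178,182,272)),("S",S,(130,220,250,365))):
    P=pts(d);r=np.zeros(P.shape[:2],bool);r[roi[0]:roi[1],roi[2]:roi[3]]=1
    h=P[...,2]; print(n,"table z",np.median(h[r&(abs(h)<.008)]))
    for lo,hi in((.008,.075),(.030,.075),(.0445,.053)):
        m=r&(h>lo)&(h<hi)&(d["z_map"]>0); m=cv2.morphologyEx(m.astype(np.uint8),cv2.MORPH_OPEN,np.ones((2,2)))
        k,l,st,c=cv2.connectedComponentsWithStats(m); i=1+np.argmax(st[1:,4])
        q=P[l==i][:,:2].astype(np.float32)*1000; R=cv2.minAreaRect(q); print(lo,R,st[i],len(q), P[l==i].mean(0))
    hi=np.argwhere(r&(h>.054)&(h<.09)); print("high",[(v,u,(P[v,u]*1000).round(0).tolist()) for v,u in hi][:25])
E
```

```text
T table z -0.0009181394670903818
0.008 ((479.5299377441406, 27.26026153564453), (555.5933227539062, 231.10023498535156), 8.132705688476562) [ 190   92   74   81 4676] 4676 [0.60661653 0.04563527 0.03707522]
0.03 ((479.17578125, 8.450210571289062), (548.0374145507812, 196.36483764648438), 12.580955505371094) [ 194   92   60   76 2798] 2798 [0.61580317 0.04701263 0.04957679]
0.0445 ((438.735595703125, 23.187450408935547), (473.3408203125, 59.952449798583984), 7.700252532958984) [216 112  19  31 290] 290 [0.61709702 0.0470616  0.0498312 ]
high [(np.int64(92), np.int64(236), [743.0, 10.0, 56.0]), (np.int64(92), np.int64(238), [744.0, 4.0, 55.0]), (np.int64(92), np.int64(245), [743.0, -21.0, 57.0]), (np.int64(93), np.int64(229), [741.0, 35.0, 54.0]), (np.int64(93), np.int64(231), [740.0, 28.0, 55.0]), (np.int64(93), np.int64(233), [740.0, 21.0, 55.0]), (np.int64(94), np.int64(226), [736.0, 45.0, 56.0]), (np.int64(94), np.int64(234), [737.0, 17.0, 54.0]), (np.int64(94), np.int64(242), [736.0, -10.0, 55.0]), (np.int64(95), np.int64(215), [732.0, 83.0, 58.0]), (np.int64(95), np.int64(217), [
[... 1956 characters left out ...]
np.int64(140), np.int64(318), [695.0, 146.0, 55.0]), (np.int64(140), np.int64(319), [698.0, 146.0, 54.0]), (np.int64(140), np.int64(320), [700.0, 142.0, 57.0]), (np.int64(140), np.int64(321), [705.0, 143.0, 55.0]), (np.int64(140), np.int64(322), [707.0, 141.0, 55.0]), (np.int64(141), np.int64(317), [689.0, 144.0, 55.0]), (np.int64(141), np.int64(318), [693.0, 142.0, 55.0]), (np.int64(141), np.int64(320), [699.0, 140.0, 55.0]), (np.int64(141), np.int64(323), [707.0, 132.0, 58.0]), (np.int64(141), np.int64(324), [712.0, 134.0, 55.0]), (np.int64(141), np.int64(327), [720.0, 128.0, 57.0]), (np.int64(142), np.int64(318), [690.0, 138.0, 54.0]), (np.int64(142), np.int64(319), [694.0, 137.0, 54.0])]
```

View pics/crop0.png

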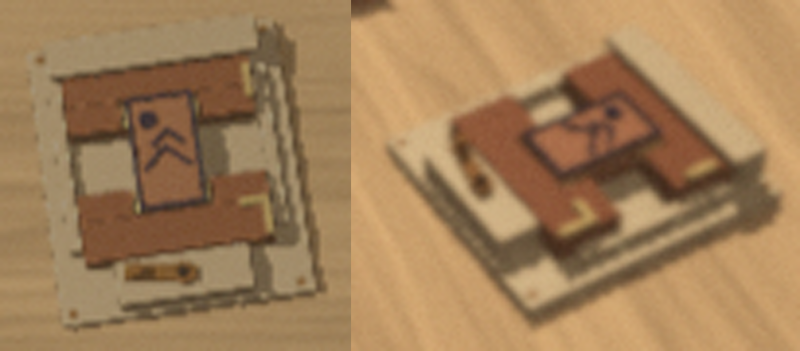

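The crop confirms the cherry board, with the sun-and-hills block at (167,150). The latch bar runs from the pivot at about (187,271) to its free end at about (125,272), so it is open and pointing left, with the knob at about (140,270).

```bash
python3 - <<'E'
from h import *
T=dict(np.load("top0.npz"));S=dict(np.load("side0.npz"))
def fit(d,roi,lo,hi,plane,col=None,tag=""):
    P=pts(d);h=P[...,2];m=np.zeros(h.shape,np.uint8);m[roi[0]:roi[1],roi[2]:roi[3]]=1
    m=m*(cv2.medianBlur(h.astype(np.float32),3)>lo)*(cv2.medianBlur(h.astype(np.float32),3)<hi)
    if col is not None:m=m*col
    m=m.astype(np.uint8);k,l,st,c=cv2.connectedComponentsWithStats(m);i=1+np.argmax(st[1:,4])
    q=np.array([ray(d,u,v,plane)[:2]*1000 for v,u in np.argwhere(l==i)],np.float32)
    w,e=np.linalg.eigh(np.cov(q.T)); ax=e[:,1]*np.sign(e[0,1])
    print(tag,"cent",q.mean(0).round(1),"len*wid",np.sqrt(12*w[::-1]).round(1),"yaw",np.degrees(np.arctan2(ax[1],ax[0])).round(2),"rect",cv2.minAreaRect(q),st[i])
for n,d,roi in(("T",T,(106,148,208,242)),("S",S,(145,185,285,350))):
    hsv=cv2.cvtColor(d["color"],cv2.COLOR_BGR2HSV)
    fit(d,roi,.0445,.054,.049,None,n+" block depth")
for n,d,roi in(("T",T,(85,180,180,275)),("S",S,(125,225,245,370))):
    fit(d,roi,.007,.1,.015,None,n+" bed")
for n,d,roi in(("T",T,(152,162,210,236)),("S",S,(155,185,270,295))):
    hsv=cv2.cvtColor(d["color"],cv2.COLOR_BGR2HSV)
    v,u=roi[0]+5,roi[2]+8
    print(n);
    sub=hsv[roi[0]:roi[1],roi[2]:roi[3]]
    col=((hsv[...,1]>125)&(hsv[...,0]>8)&(hsv[...,0]<25)).astype(np.uint8)
    print("\n".join("".join("#" if c else "." for c in r) for r in col[roi[0]:roi[1],roi[2]:roi[3]]))
print(ray(T,217.9,157.2,.061),ray(T,229.9,157.4,.046))
E
```

```text
T block depth cent [624.   51.3] len*wid [103.7  58.2] yaw 8.88 rect ((624.4866333007812, 51.32453155517578), (104.42684173583984, 59.51798629760742), 8.307673454284668) [214 111  21  31 472]
S block depth cent [624.1  52.7] len*wid [108.2  64.6] yaw 9.28 rect ((625.55419921875, 53.177616119384766), (108.11756134033203, 66.79159545898438), 10.26034927368164) [295 153  36  23 435]
T bed cent [617.1  50.7] len*wid [267.  228.5] yaw 8.62 rect ((619.2449951171875, 50.84618377685547), (268.36981201171875, 229.7239532470703), 8.272542953491211) [ 189   91   74   81 4724]
S bed cent [619.4  47.5] len*wid [282.8 235.1] yaw 16.24 rect ((624.4050903320312, 57.43135070800781), (287.0204772949219, 250.05462646484375), 8.358312606811523) [ 259  136  102   75 4139]
T
##################........
###########...............
####......................
#.................#.#.....
....##################....
....##############..###...
....###################...
....##################....
...................#......
..........................
S
..................####...
................#######..
.............############
............#############
.........################
.......##################
......###################
......###################
......###################
......###################
......##################.
......###################
......###################
......#####.#############
.......##################
........####..###########
........####...##########
........#####...#########
.........####...#########
.........#####...########
..........#####....######
...........#####...######
...........#####....#####
............####.....####
............###.......###
.......................##
........................#
.........................
.........................
.........................
[0.50987246 0.0713688  0.061     ] [0.51253108 0.03155356 0.046     ]
```

```bash
cat >> h.py <<'E'
from scipy.spatial.transform import Rotation as Ro
def Rd(yawy):  # tool down, tool y at world angle yawy (deg)
    a=np.radians(yawy);y=np.array([np.cos(a),np.sin(a),0]);z=np.array([0,0,-1.]);return np.stack([np.cross(y,z),y,z],1)
def go(xyz_mm,yawy,s=None,quiet=False):
    s=s or env.get_state();q=s["orientation"];R=Ro.from_quat([q[1],q[2],q[3],q[0]]).as_matrix()
    d=R.T@(np.array(xyz_mm)-np.array(s["tcp_pos"])*1000);t=Ro.from_matrix(R.T@Rd(yawy)).as_rotvec()
    print("xyz",d.round(1).tolist(),"turn",t.round(3).tolist());return d,t
def st():
    s=env.get_state();q=s["orientation"];R=Ro.from_quat([q[1],q[2],q[3],q[0]]).as_matrix()
    print("t",round(s["clock"],2),"tcp",(s["tcp_pos"]*1000).round(1),"yawy",np.degrees(np.arctan2(R[1,1],R[0,1])).round(1),"z",R[:,2].round(3),"F",s["wrist_force"].round(1),"M",s["ft_torque"].round(2),"gap",round(s["finger_gap"]*1000,1),"grip",round(s["grip_force"],1),"q",s["joint_pos"].round(2))
E
python3 - <<'E'
from h import *
go((475,72,150),184.6);st()
E
```

```text
xyz [-418.1, -337.7, 80.9] turn [-0.001, -0.002, -2.016]
t 0.1 tcp [204.9 536.7 230.5] yawy 69.1 z [-0.001 -0.001 -1.   ] F [-1.5 -0.   0.5] M [-0.04 -0.01 -0.01] gap 85.5 grip 0.0 q [ 1.07  0.31  0.05  1.3  -0.    1.43]
```

apply_moves --rows '[{"xyz": [-418,-338,40],"turn": [0,0,-2.016],"grip": 0},{"xyz": [-418,-338,40],"turn": [0,0,-2.016],"grip": 0},{"xyz": [-418,-338,40],"turn": [0,0,-2.016],"grip": 0},{"xyz": [-418,-338,40],"turn": [0,0,-2.016],"grip": 0},{"xyz": [-418,-338,40],"turn": [0,0,-2.016],"grip": 0},{"xyz": [-418,-338,40],"turn": [0,0,-2.016],"grip": 0},{"xyz": [-418,-338,40],"turn": [0,0,-2.016],"grip": 0},{"xyz": [-418,-338,40],"turn": [0,0,-2.016],"grip": 0},{"xyz": [-418,-338,40],"turn": [0,0,-2.016],"grip": 0},{"xyz": [-418,-338,80],"turn": [0,0,-2.016],"grip": 0},{"xyz": [-418,-338,80],"turn": [0,0,-2.016],"grip": 0},{"xyz": [-418,-338,80],"turn": [0,0,-2.016],"grip": 0}]'

```text
clock: 1.1
tcp_pos: [0.4251, 0.1597, 0.1784]
orientation: [0.0, -0.461, 0.887, 0.0]
wrist_force: [-0.2, 1.3, 0.3]
finger_gap: -0.0003
grip_force: 0.0
```

```bash
python3 - <<'E'
from h import *
go((475,72,80),184.6);st()
E
```

```text
xyz [43.2, -91.2, 98.4] turn [-0.0, 0.0, -0.692]
t 1.1 tcp [425.1 159.7 178.4] yawy 145.0 z [ 0.  0. -1.] F [-0.2  1.3  0.3] M [ 0.01  0.   -0.  ] gap -0.3 grip 0.0 q [ 0.18  0.11 -0.35  1.12  0.   -0.78]
```

apply_moves --rows '[{"xyz": [43,-91,60],"turn": [0,0,-0.692],"grip": 0},{"xyz": [43,-91,60],"turn": [0,0,-0.692],"grip": 0},{"xyz": [43,-91,60],"turn": [0,0,-0.692],"grip": 0},{"xyz": [43,-91,98],"turn": [0,0,-0.692],"grip": 0},{"xyz": [43,-91,98],"turn": [0,0,-0.692],"grip": 0},{"xyz": [43,-91,98],"turn": [0,0,-0.692],"grip": 0},{"xyz": [43,-91,98],"turn": [0,0,-0.692],"grip": 0},{"xyz": [43,-91,98],"turn": [0,0,-0.692],"grip": 0}]'

```text
clock: 1.77
tcp_pos: [0.4739, 0.0734, 0.0805]
orientation: [0.0, 0.732, -0.681, -0.0]
wrist_force: [-0.3, 0.3, 0.4]
finger_gap: -0.0004
grip_force: 0.0
```

```bash
python3 - <<'E'
from h import *
st();go((475,72,53),184.6)
d=cam("side");cv2.imwrite("pics/s1.png",cv2.resize(d["color"][110:230,230:390],(800,600),interpolation=cv2.INTER_CUBIC))
p=proj(d,env.get_state()["tcp_pos"]);print((p-[230,110])*5)
for q in ((511,75,63.5),(513.5,35,47.5)):print((proj(d,np.array(q)/1000)-[230,110])*5)
E
```

```text
t 1.77 tcp [473.9  73.4  80.5] yawy -175.9 z [-0.001  0.    -1.   ] F [-0.3  0.3  0.4] M [ 0.04  0.01 -0.03] gap -0.4 grip 0.0 q [-0.01  0.24 -0.45  0.89  0.   -1.66]
xyz [1.5, -1.0, 27.5] turn [0.001, 0.0, -0.008]
[189.81732167 276.42897341]
[240.70388906 278.96645662]
[268.77755026 335.20217558]
```

View pics/s1.png

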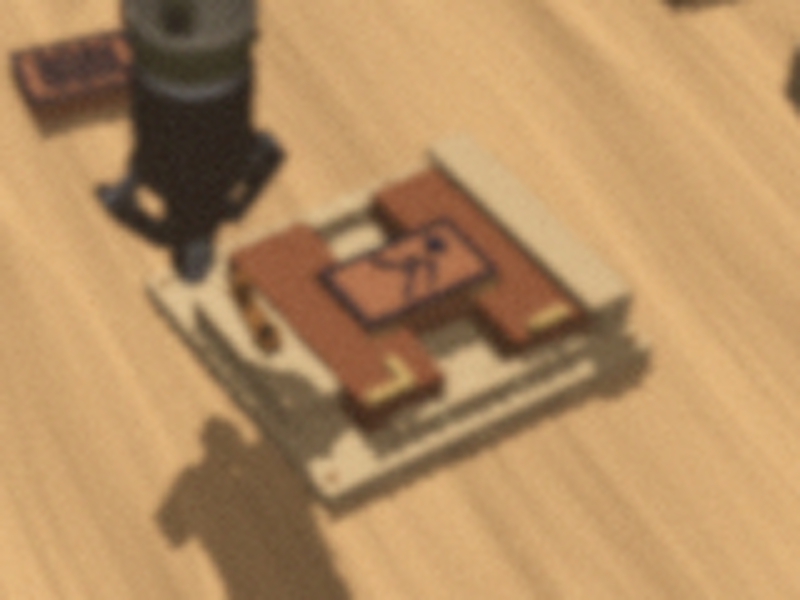

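The picture shows the closed fingers at (195,275), on the robot side of the latch. The bar runs from the knob end at (242,278) to the pivot end at (268,345), which matches my predictions. Next I'll descend and sweep the arc.

apply_moves --rows '[{"xyz": [1.5,-1,15],"turn": [0,0,0],"grip": 0},{"xyz": [1.5,-1,27.5],"turn": [0,0,0],"grip": 0},{"xyz": [1.5,-1,27.5],"turn": [0,0,0],"grip": 0}]'

```text
clock: 2.07
tcp_pos: [0.474, 0.0724, 0.052]
orientation: [0.001, 0.733, -0.681, -0.001]
wrist_force: [-0.3, -0.3, 0.4]
finger_gap: -0.0002
grip_force: 0.0
```

```bash
python3 - <<'E'
from h import *
st();psi=8.6;pv=np.array([513.5,35])
for th,off in ((87,27),(87,20),(78,20),(69,20),(60,20),(51,20),(42,20),(33,20),(24,20),(15,20),(8,20),(2,20),(-4,20)):
    a=np.radians(th+psi);K=pv+40*np.array([np.cos(a),np.sin(a)]);c=K-off*np.array([np.sin(a),-np.cos(a)])
    print(th,end=" ");go((*c,53),th-90+psi+180)
E
```

```text
t 2.07 tcp [474.   72.4  52. ] yawy -175.8 z [-0.002  0.    -1.   ] F [-0.3 -0.3  0.4] M [ 0.03  0.05 -0.  ] gap -0.2 grip 0.0 q [-0.02  0.27 -0.49  0.82  0.   -1.66]
87 xyz [0.8, -8.7, -1.0] turn [0.002, 0.0, -0.024]
87 xyz [0.7, -15.7, -1.1] turn [0.002, 0.0, -0.024]
78 xyz [-2.1, -22.1, -1.1] turn [0.002, 0.0, 0.133]
69 xyz [-3.9, -28.9, -1.1] turn [0.002, -0.0, 0.29]
60 xyz [-4.5, -35.9, -1.1] turn [0.002, -0.0, 0.447]
51 xyz [-4.1, -42.9, -1.1] turn [0.002, -0.0, 0.604]
42 xyz [-2.6, -49.8, -1.1] turn [0.002, -0.001, 0.761]
33 xyz [-0.0, -56.3, -1.1] turn [0.002, -0.001, 0.918]
24 xyz [3.6, -62.3, -1.2] turn [0.002, -0.001, 1.075]
15 xyz [8.0, -67.7, -1.2] turn [0.002, -0.001, 1.232]
8 xyz [12.1, -71.4, -1.2] turn [0.002, -0.001, 1.355]
2 xyz [15.8, -74.2, -1.2] turn [0.002, -0.001, 1.459]
-4 xyz [19.9, -76.5, -1.2] turn [0.002, -0.001, 1.564]
```

apply_moves --rows '[{"xyz": [1,-9,-1],"turn": [0,0,-0.02],"grip": 0},{"xyz": [1,-16,-1],"turn": [0,0,-0.02],"grip": 0},{"xyz": [-1,-19,-1],"turn": [0,0,0.05],"grip": 0},{"xyz": [-2,-22,-1],"turn": [0,0,0.13],"grip": 0},{"xyz": [-3,-25.5,-1],"turn": [0,0,0.21],"grip": 0},{"xyz": [-4,-29,-1],"turn": [0,0,0.29],"grip": 0},{"xyz": [-4.2,-32.5,-1],"turn": [0,0,0.37],"grip": 0},{"xyz": [-4.5,-36,-1],"turn": [0,0,0.45],"grip": 0},{"xyz": [-4.3,-39.5,-1],"turn": [0,0,0.525],"grip": 0},{"xyz": [-4,-43,-1],"turn": [0,0,0.6],"grip": 0}]'

```text
clock: 2.9
tcp_pos: [0.519, 0.0794, 0.0553]
orientation: [0.0, -0.498, 0.867, -0.0]
wrist_force: [-1.4, -0.7, 0.1]
finger_gap: 0.0
grip_force: 0.8
```

```bash
python3 - <<'E'
from h import *
st();psi=8.6;pv=np.array([513.5,35])
for th,off in ((42,20),(33,20),(24,20),(15,20),(8,20),(2,20),(-4,20)):
    a=np.radians(th+psi);K=pv+40*np.array([np.cos(a),np.sin(a)]);c=K-off*np.array([np.sin(a),-np.cos(a)])
    print(th,end=" ");go((*c,53),th-90+psi+180)
d=cam("top");cv2.imwrite("pics/t2.png",cv2.resize(d["color"][88:178,172:292],(800,600),interpolation=cv2.INTER_CUBIC))
E
```

```text
t 2.9 tcp [519.   79.4  55.3] yawy 149.7 z [ 0.001 -0.    -1.   ] F [-1.4 -0.7  0.1] M [-0.11  0.4  -0.02] gap 0.0 grip 0.8 q [-0.    0.34 -0.37  0.86 -0.   -1.04]
42 xyz [-1.6, -4.2, 2.3] turn [-0.001, 0.0, 0.159]
33 xyz [-3.1, -11.1, 2.3] turn [-0.001, 0.001, 0.316]
24 xyz [-3.6, -18.1, 2.4] turn [-0.001, 0.001, 0.473]
15 xyz [-3.0, -25.1, 2.4] turn [-0.001, 0.001, 0.63]
8 xyz [-1.8, -30.4, 2.4] turn [-0.001, 0.001, 0.752]
2 xyz [-0.2, -34.8, 2.4] turn [-0.001, 0.001, 0.857]
-4 xyz [1.8, -39.0, 2.4] turn [-0.001, 0.001, 0.961]
```

View pics/t2.png

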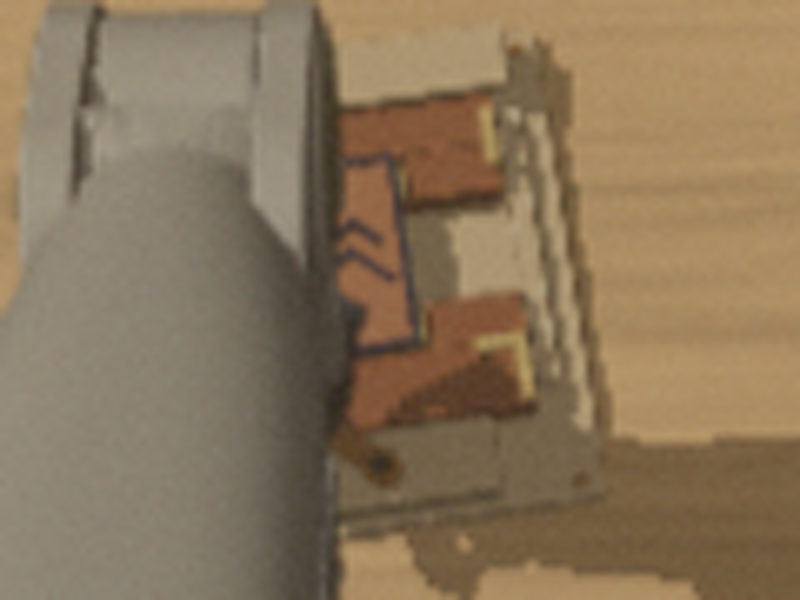

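The bar is turning with the push: from the pivot at (382,462) it now points up-left at about 50°. I'll carry on to the stop.

apply_moves --rows '[{"xyz": [-0.8,-2,1.5],"turn": [0,0,0.08],"grip": 0},{"xyz": [-1.6,-4,1.5],"turn": [0,0,0.16],"grip": 0},{"xyz": [-2.4,-7.5,1.5],"turn": [0,0,0.24],"grip": 0},{"xyz": [-3,-11,1.5],"turn": [0,0,0.316],"grip": 0},{"xyz": [-3.4,-14.5,1.5],"turn": [0,0,0.395],"grip": 0},{"xyz": [-3.6,-18,1.5],"turn": [0,0,0.473],"grip": 0},{"xyz": [-3.4,-21.5,1.5],"turn": [0,0,0.55],"grip": 0},{"xyz": [-3,-25,1.5],"turn": [0,0,0.63],"grip": 0},{"xyz": [-2.5,-27.5,1.5],"turn": [0,0,0.69],"grip": 0},{"xyz": [-1.8,-30.4,1.5],"turn": [0,0,0.75],"grip": 0},{"xyz": [-0.5,-33.5,1.5],"turn": [0,0,0.85],"grip": 0},{"xyz": [-0.5,-33.5,1.5],"turn": [0,0,0.85],"grip": 0}]'

```text
clock: 3.95
tcp_pos: [0.5486, 0.0629, 0.0537]
orientation: [0.001, -0.097, 0.995, 0.0]
wrist_force: [1.1, 1.8, 0.9]
finger_gap: -0.0
grip_force: 0.3
```

```bash
python3 - <<'E'
from h import *
st()
E
```

```text
t 3.95 tcp [548.6  62.9  53.7] yawy 101.1 z [ 0.002  0.    -1.   ] F [1.1 1.8 0.9] M [ 0.08  0.11 -0.01] gap -0.0 grip 0.3 q [-0.03  0.39 -0.31  0.87  0.   -0.23]
```

apply_moves --rows '[{"xyz": [0.3,-1,0],"turn": [0,0,0.03],"grip": 0},{"xyz": [0.3,-2,0],"turn": [0,0,0.04],"grip": 0},{"xyz": [0.3,-3,0],"turn": [0,0,0.04],"grip": 0},{"xyz": [0.3,-3,0],"turn": [0,0,0.04],"grip": 0}]'

```text
clock: 4.28
tcp_pos: [0.5487, 0.0613, 0.0536]
orientation: [0.001, -0.08, 0.997, 0.001]
wrist_force: [1.3, 5.4, 2.4]
finger_gap: -0.0002
grip_force: 2.8
```

```bash
python3 - <<'E'
from h import *
st()
E
```

```text
t 4.28 tcp [548.7  61.3  53.6] yawy 99.1 z [ 0.003  0.003 -1.   ] F [1.3 5.4 2.4] M [ 1.14 -0.34  0.07] gap -0.2 grip 2.8 q [-0.04  0.39 -0.31  0.87  0.   -0.2 ]
```

apply_moves --rows '[{"xyz": [0,-1.5,0],"turn": [0,0,0],"grip": 0},{"xyz": [0,-3,0],"turn": [0,0,0],"grip": 0},{"xyz": [0,-3,0],"turn": [0,0,0],"grip": 0}]'

```text
clock: 4.53
tcp_pos: [0.5488, 0.0605, 0.0536]
orientation: [0.002, -0.08, 0.997, 0.004]
wrist_force: [0.6, 12.3, 2.0]
finger_gap: -0.0
grip_force: 6.3
```

```bash
python3 - <<'E'
from h import *
st()
E
```

```text
t 4.53 tcp [548.8  60.5  53.6] yawy 99.2 z [ 0.002  0.008 -1.   ] F [ 0.6 12.3  2. ] M [ 2.61 -0.22  0.04] gap -0.0 grip 6.3 q [-0.04  0.39 -0.31  0.87  0.01 -0.2 ]
```

apply_moves --rows '[{"xyz": [0,7,0],"turn": [0,0,0],"grip": 0},{"xyz": [0,18,-10],"turn": [0,0,0],"grip": 0},{"xyz": [0,18,-45],"turn": [0,0,0],"grip": 0},{"xyz": [0,10,-80],"turn": [0,0,0],"grip": 0.5},{"xyz": [-40,-10,-80],"turn": [0,0,0],"grip": 1},{"xyz": [-73,-16,-80],"turn": [0,0,0],"grip": 1},{"xyz": [-73,-16,-80],"turn": [0,0,0],"grip": 1},{"xyz": [-73,-16,-80],"turn": [0,0,0],"grip": 1}]'

```text
clock: 5.2
tcp_pos: [0.6237, 0.0523, 0.1327]
orientation: [-0.0, -0.078, 0.997, -0.0]
wrist_force: [-0.2, -0.8, -0.7]
finger_gap: 0.0607
grip_force: 0.0
```

```bash
python3 - <<'E'
from h import *
st();go((624,51.8,70),98.6)
d=cam("side");cv2.imwrite("pics/s3.png",cv2.resize(d["color"][110:230,230:390],(800,600),interpolation=cv2.INTER_CUBIC))
psi=np.radians(8.6);B=np.array([624,51.8])
f=lambda x,y,z:(proj(d,np.array([B[0]+x*np.cos(psi)-y*np.sin(psi),B[1]+x*np.sin(psi)+y*np.cos(psi),z])/1000)-[230,110])*5
for n,p in dict(knobtop=(-72,0,63.5),tip=(-60,0,47.5),pivot=(-112,0,47.5),blkFL=(-52,30,49),blkFR=(-52,-30,49),blkBR=(52,-30,49)).items():print(n,f(*p).round(0))
E
```

```text
t 5.2 tcp [623.7  52.3 132.7] yawy 99.0 z [ 0.    -0.001 -1.   ] F [-0.2 -0.8 -0.7] M [-0.    0.05  0.04] gap 60.7 grip 0.0 q [-0.04  0.45  0.01  1.13 -0.   -0.2 ]
xyz [-0.2, -0.5, 62.7] turn [-0.001, -0.0, 0.006]
knobtop [321. 295.]
tip [335. 306.]
pivot [268. 335.]
blkFL [320. 273.]
blkFR [371. 327.]
blkBR [500. 269.]
```

View pics/s3.png

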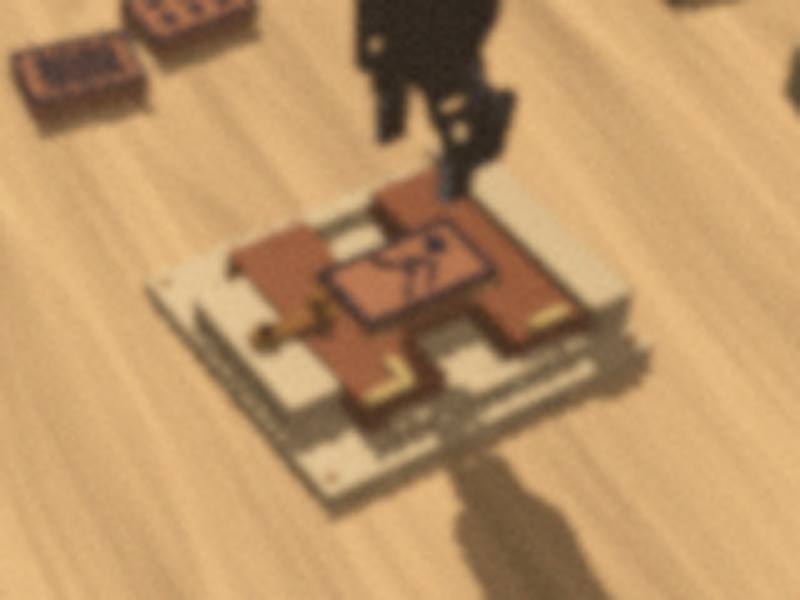

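The latch is shut: the bar runs from the pivot at (262,335) to the knob at about (322,297), pointing along +x. The block corners at (320,268), (370,330) and (498,268) match the prediction. I'll descend into the slot.

apply_moves --rows '[{"xyz": [0,0,30],"turn": [0,0,0.006],"grip": 1},{"xyz": [0,0,50],"turn": [0,0,0.006],"grip": 1},{"xyz": [0,0,50],"turn": [0,0,0.006],"grip": 1},{"xyz": [0,0,65],"turn": [0,0,0.006],"grip": 1},{"xyz": [0,0,80],"turn": [0,0,0.006],"grip": 1},{"xyz": [0,0,95],"turn": [0,0,0.006],"grip": 1},{"xyz": [0,0,105],"turn": [0,0,0.006],"grip": 1},{"xyz": [0,0,112],"turn": [0,0,0.006],"grip": 1},{"xyz": [0,0,112],"turn": [0,0,0.006],"grip": 1},{"xyz": [0,0,112],"turn": [0,0,0.006],"grip": 1}]'

```text
clock: 6.08
tcp_pos: [0.6222, 0.0526, 0.0214]
orientation: [-0.0, -0.075, 0.997, 0.0]
wrist_force: [0.6, -0.5, -0.0]
finger_gap: 0.0851
grip_force: 0.0
```

```bash
python3 - <<'E'
from h import *
st();go((624,51.8,17),98.6)
E
```

```text
t 6.08 tcp [622.2  52.6  21.4] yawy 98.6 z [-0.  0. -1.] F [ 0.6 -0.5 -0. ] M [ 0.07  0.01 -0.04] gap 85.1 grip 0.0 q [-0.04  0.54 -0.14  0.89  0.   -0.19]
xyz [-1.6, -1.1, 4.4] turn [0.0, 0.0, -0.0]
```

apply_moves --rows '[{"xyz": [-1.5,-1,4.5],"turn": [0,0,0],"grip": 1},{"xyz": [-1.5,-1,4.5],"turn": [0,0,0],"grip": 0.75},{"xyz": [-1.5,-1,4.5],"turn": [0,0,0],"grip": 0.65},{"xyz": [-1.5,-1,4.5],"turn": [0,0,0],"grip": 0.5},{"xyz": [-1.5,-1,4.5],"turn": [0,0,0],"grip": 0.3},{"xyz": [-1.5,-1,4.5],"turn": [0,0,0],"grip": 0.3},{"xyz": [-1.5,-1,4.5],"turn": [0,0,0],"grip": 0.3},{"xyz": [-1.5,-1,4.5],"turn": [0,0,0],"grip": 0.3}]' --force 70

```text
clock: 6.75
tcp_pos: [0.6246, 0.0522, 0.0172]
orientation: [0.001, -0.075, 0.997, 0.0]
wrist_force: [-1.4, 1.8, 6.2]
finger_gap: 0.0592
grip_force: 77.4
```

```bash
python3 - <<'E'
from h import *
st()
E
```

```text
t 6.75 tcp [624.6  52.2  17.2] yawy 98.6 z [ 0.002  0.001 -1.   ] F [-1.4  1.8  6.2] M [ 0.72  0.25 -0.1 ] gap 59.2 grip 77.4 q [-0.05  0.55 -0.14  0.88  0.   -0.2 ]
```

apply_moves --rows '[{"xyz": [0,0.2,-0.4],"turn": [-0.013,0,0],"grip": 0.3},{"xyz": [0,0.4,-0.8],"turn": [-0.026,0,0],"grip": 0.3},{"xyz": [0,0.7,-1.2],"turn": [-0.04,0,0],"grip": 0.3},{"xyz": [0,0.7,-1.2],"turn": [-0.04,0,0],"grip": 0.3},{"xyz": [0,0.7,-1.2],"turn": [-0.04,0,0],"grip": 0.3}]'

```text
clock: 7.17
tcp_pos: [0.6246, 0.0523, 0.0187]
orientation: [-0.001, -0.075, 0.997, 0.02]
wrist_force: [-2.6, 3.3, 8.0]
finger_gap: 0.0592
grip_force: 77.8
```

```bash
python3 - <<'E'
from h import *
st()
E
```

```text
t 7.17 tcp [624.6  52.3  18.7] yawy 98.6 z [-0.004  0.039 -0.999] F [-2.6  3.3  8. ] M [-0.43  0.12 -0.03] gap 59.2 grip 77.8 q [-0.06  0.55 -0.14  0.89  0.04 -0.21]
```

apply_moves --rows '[{"xyz": [0,-0.3,-0.5],"turn": [0.016,0,0],"grip": 0.3},{"xyz": [0,-0.6,-1.0],"turn": [0.032,0,0],"grip": 0.3},{"xyz": [0,-0.9,-1.5],"turn": [0.048,0,0],"grip": 0.3},{"xyz": [0,-1.2,-2.0],"turn": [0.064,0,0],"grip": 0.3},{"xyz": [0,-1.4,-2.4],"turn": [0.08,0,0],"grip": 0.3},{"xyz": [0,-1.4,-2.4],"turn": [0.08,0,0],"grip": 0.3},{"xyz": [0,-1.4,-2.4],"turn": [0.08,0,0],"grip": 0.3}]'

```text
clock: 7.75
tcp_pos: [0.6242, 0.0515, 0.0197]
orientation: [0.002, -0.075, 0.997, -0.02]
wrist_force: [2.4, 2.3, -1.1]
finger_gap: 0.0589
grip_force: 76.9
```

```bash
python3 - <<'E'
from h import *
st()
E
```

```text
t 7.75 tcp [624.2  51.5  19.7] yawy 98.6 z [ 0.006 -0.039 -0.999] F [ 2.4  2.3 -1.1] M [ 1.21 -0.27 -0.15] gap 58.9 grip 76.9 q [-0.03  0.54 -0.15  0.88 -0.04 -0.18]
```

apply_moves --rows '[{"xyz": [0,0.3,-0.5],"turn": [-0.016,0,0],"grip": 0.3},{"xyz": [0,0.5,-1.0],"turn": [-0.032,0,0],"grip": 0.3},{"xyz": [0,0.7,-1.5],"turn": [-0.048,0,0],"grip": 0.3},{"xyz": [0,0.9,-2.0],"turn": [-0.064,0,0],"grip": 0.3},{"xyz": [0,1.1,-2.4],"turn": [-0.08,0,0],"grip": 0.3},{"xyz": [0,1.1,-2.4],"turn": [-0.08,0,0],"grip": 0.3},{"xyz": [0,0.8,-2.9],"turn": [-0.064,0,0],"grip": 0.3},{"xyz": [0,0.6,-3.4],"turn": [-0.048,0,0],"grip": 0.3},{"xyz": [0,0.4,-3.9],"turn": [-0.032,0,0],"grip": 0.3},{"xyz": [0,0.2,-4.4],"turn": [-0.016,0,0],"grip": 0.3},{"xyz": [0,0,-4.8],"turn": [0,0,0],"grip": 0.3},{"xyz": [0,0,-4.8],"turn": [0,0,0],"grip": 0.3}]'

```text
clock: 8.75
tcp_pos: [0.6232, 0.0513, 0.0239]
orientation: [0.001, -0.075, 0.997, -0.021]
wrist_force: [0.3, -0.8, -15.0]
finger_gap: 0.0586
grip_force: 78.3
```

```bash
python3 - <<'E'
from h import *
st()
d=cam("side");cv2.imwrite("pics/s4.png",cv2.resize(d["color"][125:215,260:380],(800,600),interpolation=cv2.INTER_CUBIC))
E
```

```text
t 8.75 tcp [623.2  51.3  23.9] yawy 98.6 z [ 0.004 -0.041 -0.999] F [  0.3  -0.8 -15. ] M [ 0.34  0.18 -0.18] gap 58.6 grip 78.3 q [-0.03  0.54 -0.14  0.89 -0.04 -0.18]
```

View pics/s4.png

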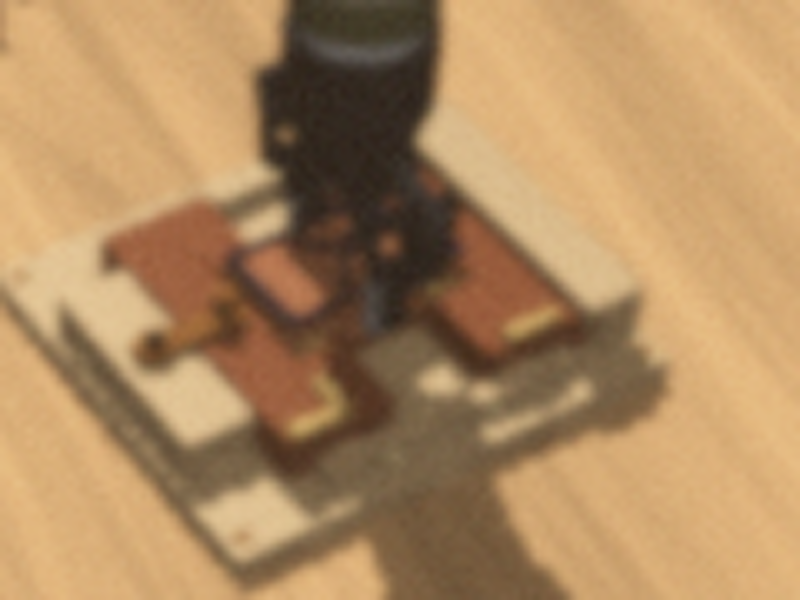

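The block is held with its near end visible at (280,280), tilted and partly raised. The latch is still shut at about (190,330). The net pull is up to 15 N, so I'll rise less per rock and let the other side sink.

apply_moves --rows '[{"xyz": [0,0.2,0],"turn": [-0.018,0,0],"grip": 0.3},{"xyz": [0,0.4,-0.4],"turn": [-0.036,0,0],"grip": 0.3},{"xyz": [0,0.6,-0.9],"turn": [-0.054,0,0],"grip": 0.3},{"xyz": [0,0.8,-1.3],"turn": [-0.072,0,0],"grip": 0.3},{"xyz": [0,1.0,-1.8],"turn": [-0.09,0,0],"grip": 0.3},{"xyz": [0,1.0,-1.8],"turn": [-0.09,0,0],"grip": 0.3},{"xyz": [0,0.8,-2.1],"turn": [-0.07,0,0],"grip": 0.3},{"xyz": [0,0.6,-2.5],"turn": [-0.05,0,0],"grip": 0.3},{"xyz": [0,0.4,-2.9],"turn": [-0.03,0,0],"grip": 0.3},{"xyz": [0,0.2,-3.3],"turn": [-0.01,0,0],"grip": 0.3},{"xyz": [0,0,-3.6],"turn": [0.01,0,0],"grip": 0.3},{"xyz": [0,0,-3.6],"turn": [0.01,0,0],"grip": 0.3}]'

```text
clock: 9.8
tcp_pos: [0.6241, 0.0517, 0.0288]
orientation: [0.002, -0.075, 0.997, -0.026]
wrist_force: [-1.6, -1.1, -11.6]
finger_gap: 0.0586
grip_force: 79.6
```

```bash
python3 - <<'E'
from h import *
st()
E
```

```text
t 9.8 tcp [624.1  51.7  28.8] yawy 98.6 z [ 0.008 -0.052 -0.999] F [ -1.6  -1.1 -11.6] M [ 0.2   0.86 -0.19] gap 58.6 grip 79.6 q [-0.02  0.53 -0.14  0.89 -0.05 -0.17]
```

apply_moves --rows '[{"xyz": [0,0.1,0],"turn": [-0.02,0,0],"grip": 0.3},{"xyz": [0,0.3,-0.4],"turn": [-0.04,0,0],"grip": 0.3},{"xyz": [0,0.4,-0.9],"turn": [-0.06,0,0],"grip": 0.3},{"xyz": [0,0.5,-1.3],"turn": [-0.08,0,0],"grip": 0.3},{"xyz": [0,0.6,-1.8],"turn": [-0.1,0,0],"grip": 0.3},{"xyz": [0,0.6,-1.8],"turn": [-0.1,0,0],"grip": 0.3},{"xyz": [0,0.5,-2.1],"turn": [-0.08,0,0],"grip": 0.3},{"xyz": [0,0.4,-2.5],"turn": [-0.06,0,0],"grip": 0.3},{"xyz": [0,0.3,-2.9],"turn": [-0.04,0,0],"grip": 0.3},{"xyz": [0,0.1,-3.3],"turn": [-0.02,0,0],"grip": 0.3},{"xyz": [0,0,-3.8],"turn": [0,0,0],"grip": 0.3},{"xyz": [0,0,-3.8],"turn": [0,0,0],"grip": 0.3}]'

```text
clock: 10.8
tcp_pos: [0.6257, 0.0515, 0.0336]
orientation: [0.004, -0.075, 0.997, -0.026]
wrist_force: [-0.3, 0.3, -0.7]
finger_gap: 0.0594
grip_force: 81.1
```

```bash
python3 - <<'E'
from h import *
st();go((624,51.8,33.5),98.6)
E
```

```text
t 10.8 tcp [625.7  51.5  33.6] yawy 98.6 z [ 0.011 -0.05  -0.999] F [-0.3  0.3 -0.7] M [0.1  0.02 0.08] gap 59.4 grip 81.1 q [-0.02  0.53 -0.13  0.9  -0.05 -0.17]
xyz [1.6, 0.6, 0.1] turn [-0.052, 0.004, -0.0]
```

```bash
python3 - <<'E'
from h import *
go((624.5,51.8,36),98.6);go((624.5,51.8,43),98.6)
E
```

```text
xyz [1.1, 0.4, -2.4] turn [-0.052, 0.004, -0.0]
xyz [1.1, 0.0, -9.4] turn [-0.052, 0.004, -0.0]
```

apply_moves --rows '[{"xyz": [0.5,0.4,-0.8],"turn": [-0.02,0.002,0],"grip": 0.3},{"xyz": [1,0.4,-1.6],"turn": [-0.035,0.004,0],"grip": 0.3},{"xyz": [1,0.4,-2.4],"turn": [-0.052,0.004,0],"grip": 0.3},{"xyz": [1,0.3,-3.8],"turn": [-0.052,0.004,0],"grip": 0.3},{"xyz": [1,0.2,-5.2],"turn": [-0.052,0.004,0],"grip": 0.3},{"xyz": [1,0.1,-6.6],"turn": [-0.052,0.004,0],"grip": 0.3},{"xyz": [1,0,-8],"turn": [-0.052,0.004,0],"grip": 0.3},{"xyz": [1,0,-9.4],"turn": [-0.052,0.004,0],"grip": 0.3},{"xyz": [1,0,-9.4],"turn": [-0.052,0.004,0],"grip": 0.3},{"xyz": [1,0,-9.4],"turn": [-0.052,0.004,0],"grip": 0.3},{"xyz": [1,0,-9.4],"turn": [-0.052,0.004,0],"grip": 0.3}]'

```text
clock: 11.72
tcp_pos: [0.6229, 0.0519, 0.0414]
orientation: [-0.002, -0.075, 0.997, 0.001]
wrist_force: [0.3, 0.4, -1.0]
finger_gap: 0.059
grip_force: 81.1
```

```bash
python3 - <<'E'
from h import *
st()
d=cam("side");np.savez("s5.npz",**d);cv2.imwrite("pics/s5.png",cv2.resize(d["color"][125:215,260:380],(800,600),interpolation=cv2.INTER_CUBIC))
psi=np.radians(8.6);B=np.array([624,51.8])
f=lambda x,y,z:(proj(d,np.array([B[0]+x*np.cos(psi)-y*np.sin(psi),B[1]+x*np.sin(psi)+y*np.cos(psi),z])/1000)-[260,125])*800/120
for n,p in dict(FL=(-52,30,75),FR=(-52,-30,75),BR=(52,-30,75),FRb=(-52,-30,51),knob=(-72,0,63.5)).items():print(n,f(*p).round(0))
S0=dict(np.load("side0.npz"));P=pts(d);Z=P[...,2]
q=[]
for x in range(-48,-22,3):
  for y in range(-24,25,4):
    u,v=(f(x,y,75)*120/800+[260,125]).round().astype(int); q.append((x,y,Z[v,u]*1000,P[v,u,0],P[v,u,1]))
q=np.array(q);k=abs(q[:,2]-75)<12;A=np.c_[q[k,:2],np.ones(k.sum())];print(k.sum(),np.median(q[k,2]),np.linalg.lstsq(A,q[k,2],rcond=None)[0].round(3))
E
```

```text
t 11.72 tcp [622.9  51.9  41.4] yawy 98.6 z [-0.004  0.001 -1.   ] F [ 0.3  0.4 -1. ] M [-0.02 -0.02  0.06] gap 59.0 grip 81.1 q [-0.05  0.53 -0.11  0.94  0.   -0.2 ]
FL [229. 225.]
FR [298. 298.]
BR [472. 221.]
FRb [295. 333.]
knob [228. 293.]
117 72.27312071059801 [-2.6000e-02  1.2000e-02  7.1496e+01]
```

View pics/s5.png

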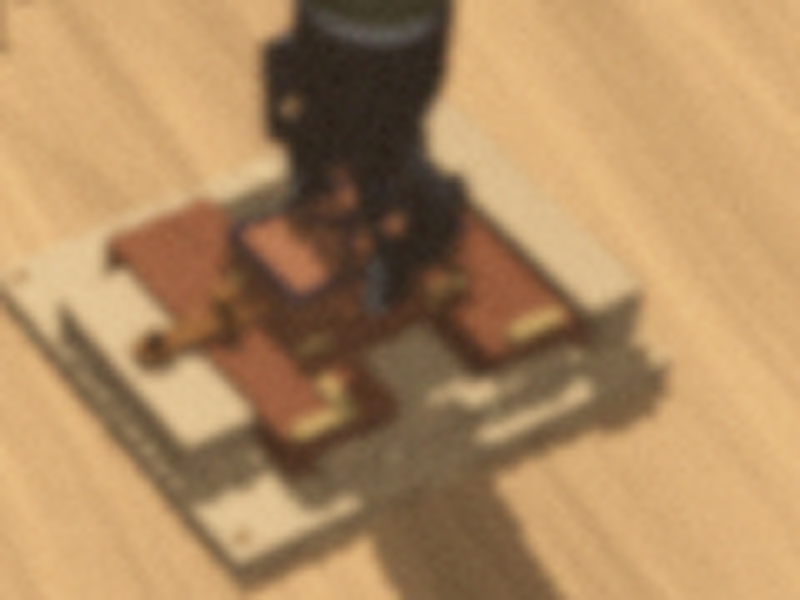

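The block is free (net force about 1 N, its own weight). Its top is level at about 72 mm, the latch is shut and the board is in place. The clearance is about 7 mm, so I'll raise it another 3 mm and hold.

apply_moves --rows '[{"xyz": [-0.5,0,-1],"turn": [0,0.002,0],"grip": 0.3},{"xyz": [-1,0,-2],"turn": [0,0.004,0],"grip": 0.3},{"xyz": [-1.2,0,-3],"turn": [0,0.004,0],"grip": 0.3},{"xyz": [-1.2,0,-3.2],"turn": [0,0.004,0],"grip": 0.3},{"xyz": [-1.2,0,-3.2],"turn": [0,0.004,0],"grip": 0.3},{"xyz": [-1.2,0,-3.2],"turn": [0,0.004,0],"grip": 0.3},{"xyz": [-1.2,0,-3.2],"turn": [0,0.004,0],"grip": 0.3},{"xyz": [-1.2,0,-3.2],"turn": [0,0.004,0],"grip": 0.3},{"xyz": [-1.2,0,-3.2],"turn": [0,0.004,0],"grip": 0.3}]'

```text
clock: 12.52
tcp_pos: [0.6241, 0.052, 0.0446]
orientation: [-0.004, -0.075, 0.997, 0.001]
wrist_force: [-0.1, -0.1, -1.7]
finger_gap: 0.0592
grip_force: 81.0
```

```bash
python3 - <<'E'
from h import *
st();S0=dict(np.load("side0.npz"));Z0=pts(S0)[...,2]
psi=np.radians(8.6);B=np.array([624,51.8])
W=lambda x,y,z:np.array([B[0]+x*np.cos(psi)-y*np.sin(psi),B[1]+x*np.sin(psi)+y*np.cos(psi),z])/1000
D=[cam("side") for _ in range(6)];Z=np.median([pts(d)[...,2] for d in D],0)
def fit(Zm,d,top,xs):
    q=[]
    for x in xs:
      for y in range(-24,25,4):
        u,v=proj(d,W(x,y,top)).round().astype(int);q.append((x,y,Zm[v,u]*1000))
    q=np.array(q);k=abs(q[:,2]-top)<8;return k.sum(),np.median(q[k,2]).round(1),np.linalg.lstsq(np.c_[q[k,:2],np.ones(k.sum())],q[k,2],rcond=None)[0].round(3)
print("seated",fit(Z0,S0,49,range(-48,49,3)),fit(Z0,S0,49,range(-48,-22,3)));print("now",fit(Z,D[0],75,range(-48,-22,3)))
# board top strip, front part, left/right of latch
for Zm in (Z0,Z):
    print([np.median([Zm[tuple(proj(D[0],W(x,y,41)).round().astype(int)[::-1])] for x in range(-84,-60,4) for y in r]).round(4) for r in (range(25,75,5),range(-75,-20,5))])
E
```

```text
t 12.52 tcp [624.1  52.   44.6] yawy 98.6 z [-0.008  0.001 -1.   ] F [-0.1 -0.1 -1.7] M [-0.02 -0.05 -0.  ] gap 59.2 grip 81.0 q [-0.05  0.53 -0.1   0.95  0.   -0.19]
seated (np.int64(425), np.float64(48.5), array([ 4.0000e-03, -1.6000e-02,  4.8557e+01])) (np.int64(115), np.float64(48.2), array([-4.7000e-02, -2.2000e-02,  4.6596e+01]))
now (np.int64(117), np.float64(75.7), array([-4.0000e-02, -1.0000e-03,  7.4369e+01]))
[np.float64(0.042), np.float64(0.0424)]
[np.float64(0.0421), np.float64(0.0423)]
```

apply_moves --rows '[{"xyz": [0,0,0],"turn": [0,-0.004,0],"grip": 0.3},{"xyz": [0,0,0],"turn": [0,-0.008,0],"grip": 0.3},{"xyz": [0,0,0],"turn": [0,-0.008,0],"grip": 0.3},{"xyz": [0,0,0],"turn": [0,-0.008,0],"grip": 0.3},{"xyz": [0,0,0],"turn": [0,-0.008,0],"grip": 0.3},{"xyz": [0,0,0],"turn": [0,-0.008,0],"grip": 0.3},{"xyz": [0,0,0],"turn": [0,-0.008,0],"grip": 0.3},{"xyz": [0,0,0],"turn": [0,-0.008,0],"grip": 0.3}]'

```text
clock: 13.48
tcp_pos: [0.6242, 0.052, 0.0446]
orientation: [-0.0, -0.075, 0.997, 0.001]
wrist_force: [0.8, 0.1, -0.8]
finger_gap: 0.0587
grip_force: 81.0
```

```bash
python3 - <<'E'
from h import *
st();print(ticket.hand_in())
E
```

```text
t 13.48 tcp [624.2  52.   44.6] yawy 98.6 z [-0.     0.002 -1.   ] F [ 0.8  0.1 -0.8] M [ 0.02 -0.07  0.02] gap 58.7 grip 81.0 q [-0.05  0.52 -0.11  0.94  0.   -0.2 ]
the job is handed in; nothing more can be done
None
```

The job is handed in: I shut the latch first, then rocked the block free left side first, and it is now held level about 1 cm above the board top over its recess, with the board still in place.

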